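Pull the large hob knob for washing

TASK

Pick up the steel puller by its grip, hook its two feet under the large round knob of the hob and pull the knob straight up off its spindle. Carry it over, still sitting in the puller, and gently stand the puller in the shallow aluminium tray with the knob still between its legs, then let go. Do not touch the knob with the gripper, do not drop the puller, and leave the small knob on.

Things in the scene. Friction and masses are not known exactly. Their poses are not given: they have to be found in the camera images.
- puller: Steel stirrup, 200 g, standing at the right. Origin: centre of its underside, z up. Legs at y +-46 mm (inner faces 86 apart, 30 long in x), bridge on top at z 56-62, 98 wide. Feet point inwards at z 0-5, |y| 49 to 20, 44 long in x: a 40 mm slot along x, open at both ends. Black grip on the bridge: 20 x 20 mm, z 62-106; pinch it from above about z 90 with 30 N or more.
- knob: Large round black knob, 60 g, on the hob's front strip (top 55 mm up). Origin: centre of the neck's foot, 57 mm up; z up, x to the hob's rear. Neck 22 mm square, z 0-30; head disc 60 mm across, z 30-46. Feet go level under the head, along its +x from the robot's side. Comes free after 22 mm lift at 8-15 N, then hangs by its head on the feet, neck 25 mm below them; may slide if jerked.
- small_knob: Small round black knob in the same row (three places 110 mm apart, in any order: large knob, small knob, flat 8 mm high switch pad). Head 36 mm across, z 30-46, neck 22 mm square, z 0-30. Origin: centre of the neck's foot, z up, x to the hob's rear. It stays on.
- tray: Fixed shallow open aluminium tray at the left, 240 mm (x) by 190 mm (y), rim 15 mm high, walls and floor 3 mm thick. Origin: centre of its underside on the worktop, z up. When the puller is lowered into it, the knob first stands on its own neck and the feet go on down around it to the floor.

How it is judged (in metres and radians):
On the way:
1. the knob is pulled up off its spindle by the puller: raised by more than 30 mm, roughly upright, borne by the puller, and less than 80 mm from where it sat (height (world z) of knob above 0.087 m and distance of knob from where it was at the start of the episode below 0.08 m and angle between knob's own z axis and vertical below 0.4 rad and contact force between puller and knob above 0.1 N), for 0.05 s.
At the end, for the whole second after the job is handed in: Puller upright (within 8 deg) on the tray's floor, its origin within 90 mm (tray x) and 70 mm (tray y) of the tray's centre and below 12 mm; knob in the tray between the puller's legs (origin within 35 mm sideways of the puller's, below 40 mm height); both at rest (x of puller in the frame of tray between -0.09 and 0.09 m and y of puller in the frame of tray between -0.07 and 0.07 m and height (world z) of puller below 0.012 m and angle between puller's own z axis and vertical below 0.15 rad and horizontal distance between knob and puller below 0.035 m and height (world z) of knob below 0.04 m and linear speed of each of puller, knob below 0.02 m/s); the robot touches nothing.
It fails at once if the gripper touches the knob (over 1 N) (contact force between the arm and knob above 1 N).
It fails at once if the fingers touch the knob (over 1 N) (contact force between the fingers and knob above 1 N).
It fails at once if the puller is dropped: out of the fingers while more than 25 mm above the worktop (height (world z) of puller above 0.025 m and contact force between the fingers and puller below 0.1 N).
It fails at once if the small knob is moved more than 10 mm (distance of small_knob from where it was at the start of the episode above 0.01 m).
It also fails if it takes over 54 s, if anything falls off the work surface, if the arm or the gripper's body presses on something with over 40 N, if the wrist force passes 120 N, or if a joint passes its speed limit or range.

ROBOT

A 7-joint arm with a two-finger parallel gripper is mounted at the origin on the work surface. World frame = base frame: x ahead of the robot, y to its left, z up, the work surface at z = 0. Lengths are in mm, angles in rad, forces in N, time in s.
With the tool pointing down it reaches from about 400 to 850 mm from the base axis. Payload 4.5 kg.
Tool frame: the origin (TCP) lies on the centre line of the jaws, within the pads' length; the fingertips stand 22 mm ahead of it and the grasp point (between the pads) lies 3 mm ahead of it; z points along the fingers, y is the direction in which the jaws open and shut (so a half turn about z gives the same grasp; the last joint's range is limited). The gripper opens to 88 mm and grips with 3 to 60 N. Pads are 18 mm wide; open, the fingers measure 123 mm over their backs; the gripper's body (75 mm by 187 mm) begins 45 mm behind the grasp point.
Start: joints at [1.219, 0.689, -0.195, 1.565, 0.157, 0.902, -0.215], TCP at [235.217, -579.072, 260.743] pointing down, gripper open.
Joint ranges: [-3.01, 3.01], [-0.46, 2.08], [-1.47, 1.51], [0.13, 2.56], [-1, 4.14], [0.04, 2.09], [-2.66, 2.66]. Speed limits (rad/s): [2.57, 2.57, 3.14, 3.14, 3.14, 3.14, 3.14].

INTERFACE

Orientations are given as [roll, pitch, yaw] about the fixed x, y, z axes, in that order (R = Rz(yaw) Ry(pitch) Rx(roll)).
In Python, from workcell import get_state, capture, robot, cut_out, pinpoint gives the robot as it stands.
- The arm moves only by the tool carry_out, never from a script. Its argument "commands" is a list of rows, each an object with "linear": the shift along the tool's x, y, z in m, a list of three; "rotation": the turn, a rotation vector about the tool's x, y, z in rad, a list of three. In form: [{"linear": [x, y, z], "rotation": [rx, ry, rz]}, ...]. A call has 1 to 20 rows; each row is the pose to reach, as a shift and turn from the pose measured when the call began, along the tool's axes at that moment; what a row does not reach only later rows make up. A row lasts 1/10 s, in which the tool goes at most 50 mm and 8.59 degrees, less where a joint would pass 70% of its speed; a pose out of reach is approached as far as the arm can. A call with a gripper value outside its range is refused whole. "gripper" is the opening in per cent of the stroke, from 0 (shut) to 100 (fully open), set as the call begins (left out, the last holds). The fingers move at their own pace and stop on an object; "force" is the grip in N (left out, the last holds). Time passes only in rows, so rows that repeat a pose let the fingers close. It gives the time, the measured TCP pose, the force and the opening at its end, in the units of the state.
- get_state(): the state, without advancing time (a new reading comes with each control period).
- capture(name): name is "scene" or "top" or "wrist"; returns a dict with "image" (480x640x3 uint8, red, green, blue), "fx", "fy", "cx", "cy" (pixels), "dist_coeffs" ([k1, k2, p1, p2, k3] as OpenCV has them; the pictures are not rectified), "extrinsics" (4x4, takes a point from camera to world coordinates); the wrist camera has in their place "mount" (4x4, takes a point from camera to tool coordinates, whose origin is the TCP and whose axes are the flange's). Camera axes: x right, y down, z forward; pixel columns grow to the right and rows downward; lengths in mm; the calibration is good to about 2 mm. A picture is of the moment at which its call begins: read the wrist's pose just before it. There is no depth.
- robot.close_job(): hands the job in, once; it reports no verdict.
Trained networks look in a picture, given as the dict that the camera call returned (one of the last four; its "shot" number tells which), for a name from the list of things; names that differ only in an ending like _2 or _b are one class to them, and where a whole thing is asked for, a point or a joint stands for the part that bears it (a point fixed in the world has none). Each returns a list of dicts, best first, with "p" (0 to 1); they miss things now and then, are a little off and sometimes report something else, mostly with a low value. They report only what shows in the picture. A call takes as long as a camera call.
- cut_out(label, picture): "region" (480x640 bool, what is visible of it) and "extent" ([left, top, right, bottom] in pixels, round what is visible of it).
- pinpoint(label, picture): "centre" ([column, row] in pixels: a listed point, or the origin of a listed thing).
The state is a dict: "time": time; "joint_pos": joint angles; "joint_vel": joint speeds; "joint_torque": joint torques, N m; "position": TCP position; "tcp_rot": TCP orientation; "ft_force": force on the tool from outside, world axes, zero at the start; "ft_torque": the same for the moment, N m; "opening": finger opening in mm.
Only numpy, scipy, OpenCV 4.12 (cv2) and the standard library are available. Lean on these libraries where they do the work, as an engineer would, in place of code of your own. Each camera call takes 0.05 s, during which the arm holds its last target.

## Working session

There is one attempt and no reset: what is moved stays moved. The work goes in short steps, Python scripts to look and compute and a tool call to move; the robot and the scene stay as the last step left them, time stands still between calls to the robot, and variables do not carry over. Pictures are saved under pics/ and viewed, and the job is handed in when it is done.

Besides the shell and the picture viewer there is one more tool, called after "Request:" as a command line: name --argument value ..., lists and objects as JSON in quotes. carry_out: Moves the arm, as the interface text tells. Its arguments: {"type":"object","properties":{"commands":{"type":"array","items":{"type":"object","properties":{"linear":{"type":"array","items":{"type":"number"}},"rotation":{"type":"array","items":{"type":"number"}}}}},"gripper":{"type":"number"},"force":{"type":"number"}},"required":["commands"]}

```bash
ls; mkdir -p pics
cat > h.py <<'E'
import numpy as np, cv2, json
from scipy.spatial.transform import Rotation as R
from workcell import get_state, capture, robot, cut_out, pinpoint
def K(c): return np.array([[c['fx'],0,c['cx']],[0,c['fy'],c['cy']],[0,0,1.]])
def save(c,n): cv2.imwrite('pics/'+n+'.png',cv2.cvtColor(c['image'],cv2.COLOR_RGB2BGR))
def ext(c,s=None):
    if 'extrinsics' in c: return np.array(c['extrinsics'])
    T=np.eye(4);T[:3,:3]=R.from_euler('xyz',s['tcp_rot']).as_matrix();T[:3,3]=s['position']
    return T@np.array(c['mount'])
def ray(c,uv,z,s=None):
    E=ext(c,s);p=cv2.undistortPoints(np.array(uv,float).reshape(-1,1,2),K(c),np.array(c['dist_coeffs'],float)).reshape(-1,2)
    d=np.c_[p,np.ones(len(p))]@E[:3,:3].T;o=E[:3,3]
    return o+d*((z-o[2])/d[:,2])[:,None]
def proj(c,P,s=None):
    E=np.linalg.inv(ext(c,s));P=np.array(P,float).reshape(-1,3)
    return cv2.projectPoints(P,cv2.Rodrigues(E[:3,:3])[0],E[:3,3],K(c),np.array(c['dist_coeffs'],float))[0].reshape(-1,2)
E
python3 - <<'E'
from h import *
np.set_printoptions(precision=2,suppress=True)
s=get_state();print({k:s[k] for k in('time','position','tcp_rot','ft_force','opening')})
for n in('scene','top','wrist'):
    s=get_state();c=capture(n);save(c,n+'0')
    print(n,np.array(ext(c,s))[:3,3], c['fx'])
    for l in('puller','knob','small_knob','tray'):
        r=cut_out(l,c);p=pinpoint(l,c)
        print(l,[(round(x['p'],2),x['extent']) for x in r[:2]],[(round(x['p'],2),x['centre']) for x in p[:2]])
E
```

```text
pics
{'time': 0.0, 'position': array([ 234.93, -578.53,  259.91]), 'tcp_rot': array([-3.14,  0.  ,  0.39]), 'ft_force': array([ 0.27, -0.35, -0.82]), 'opening': 88.20172523677778}
scene [1093.94   76.99  692.99] 467.33274518815796
puller [(0.77, [129.0, 210.7, 183.4, 263.0])] [(0.92, [160.5, 253.0])]
knob [(0.87, [246.3, 235.4, 280.2, 272.0])] [(0.75, [264.3, 262.2])]
small_knob [(0.61, [313.3, 248.9, 330.8, 277.9])] [(0.65, [323.5, 271.8])]
tray [(0.66, [449.7, 218.3, 576.3, 315.0])] [(0.76, [506.5, 264.3])]
top [ 293.73   30.91 1051.84] 556.8506707626233
puller [(0.58, [464.2, 241.4, 522.6, 269.8])] [(0.6, [489.5, 260.8])]
knob [(0.86, [354.4, 205.1, 387.2, 237.7]), (0.2, [77.7, 227.5, 187.2, 367.0])] [(0.62, [367.1, 226.3])]
small_knob [(0.84, [301.0, 210.4, 318.5, 229.8]), (0.15, [353.8, 205.4, 391.2, 236.9])] [(0.79, [309.0, 223.9])]
tray [(0.64, [77.8, 226.5, 186.8, 369.3])] [(0.62, [131.4, 295.8])]
wrist [ 305.88 -549.95  384.22] 406.9120866444771
puller [] []
knob [] []
small_knob [] []
tray [] []
```

View pics/scene0.png

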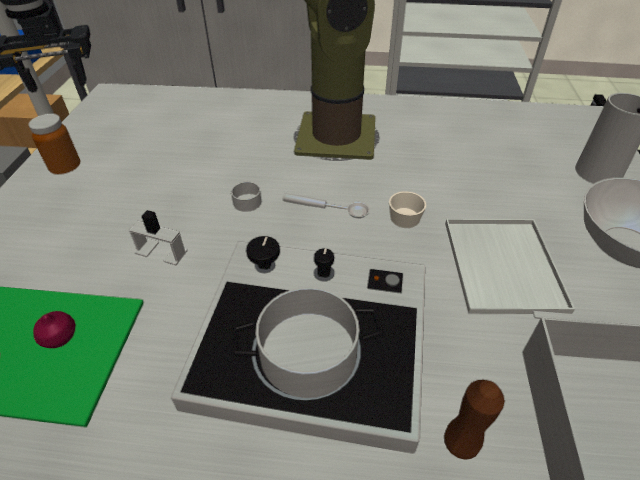

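View pics/top0.png

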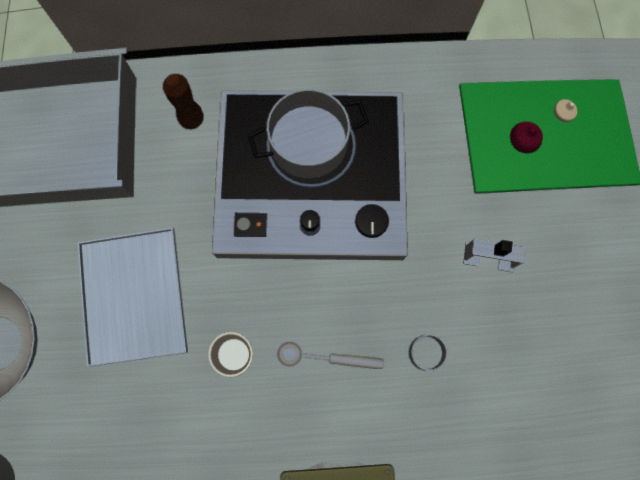

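Run:
```python
from h import *
np.set_printoptions(precision=1,suppress=True)
cs=capture('scene');ct=capture('top')
for l,z in(('puller',0),('knob',57),('small_knob',57),('tray',0)):
  for c in(cs,ct):
    p=pinpoint(l,c)
    if p: print(l,p[0]['p'],p[0]['centre'],ray(c,p[0]['centre'],z)[0])
  r=cut_out(l,ct)
  if r:
    m=r[0]['region'].astype(np.uint8);cn=max(cv2.findContours(m,0,2)[0],key=cv2.contourArea)
    zt={'puller':62,'knob':103,'small_knob':103,'tray':15}[l]
    w=ray(ct,cn.reshape(-1,2),zt)[:,:2].astype(np.float32)
    print('  minrect',cv2.minAreaRect(w))
```

```text
puller 0.97 [159.3, 256.3] [ 482.7 -321.9    0. ]
puller 0.62 [489.5, 259.1] [ 467.5 -323.5    0. ]
  minrect ((466.988525390625, -312.5218200683594), (111.84613037109375, 59.7930793762207), 76.76966094970703)
knob 0.64 [263.7, 262.9] [529.7 -90.5  57. ]
knob 0.59 [365.3, 225.8] [534.9 -80.2  57. ]
  minrect ((532.005126953125, -86.72186279296875), (58.54891586303711, 61.846492767333984), 86.44487762451172)
small_knob 0.66 [323.9, 274.0] [545.4  22.3  57. ]
small_knob 0.87 [310.8, 225.0] [542.6  19.9  57. ]
  minrect ((539.4954223632812, 22.2388916015625), (33.46171188354492, 34.51605987548828), 86.42877197265625)
tray 0.6 [503.8, 264.2] [435.2 373.    0. ]
tray 0.86 [131.3, 295.2] [440.1 372.3   0. ]
  minrect ((437.482666015625, 369.1153869628906), (243.06822204589844, 194.70828247070312), 5.313216686248779)
```

The top view shows the puller near (490,255), the large knob at (371,221), the small knob at (310,221) and the tray around (132,297). The networks agree with all four. Next I'll look closer with the wrist camera.

```bash
cat >> h.py <<'E'
def plan(pos,yaw,step=None):
    s=get_state();p0=np.array(s['position']);R0=R.from_euler('xyz',s['tcp_rot'])
    Rt=R.from_euler('xyz',[np.pi,0,yaw])
    d=R0.inv().apply(np.array(pos)-p0)/1000; rv=(R0.inv()*Rt).as_rotvec()
    print('now',p0.round(1),np.round(s['tcp_rot'],4),'linear',d.round(4),'rot',rv.round(4))
E
python3 - <<'E'
from h import *
np.set_printoptions(precision=3,suppress=True)
c=capture('wrist');print(np.array(c['mount']))
c=capture('top')
print('hob front edge',ray(c,[[215,257],[405,258],[222,95],[402,95]],[55]*4 if 0 else 55))
th=-0.2
plan([470-78*np.cos(th),-320-78*np.sin(th),290],th)
E
```

```text
[[   0.001   -0.956   -0.292   76.417]
 [   1.       0.001   -0.001   -0.38 ]
 [   0.001   -0.292    0.956 -123.468]
 [   0.       0.       0.       1.   ]]
hob front edge [[ 493.991  198.509   55.   ]
 [ 470.537 -148.064   55.   ]
 [ 817.891  178.379   55.   ]
 [ 795.722 -175.5     55.   ]]
now [ 235.2 -579.1  260.7] [ 3.142 -0.     0.386] linear [ 0.25  -0.195 -0.029] rot [ 0.    -0.     0.586]
```

Run:
```python
from h import *
plan([450,-318,290],-0.2)
```

```text
now [ 235.2 -579.1  260.7] [ 3.1415 -0.      0.3858] linear [ 0.2972 -0.1611 -0.0293] rot [ 1.000e-04 -1.000e-04  5.858e-01]
```

Request:
carry_out --commands '[{"linear": [0.04,-0.02,-0.005],"rotation": [0,0,0.08]},{"linear": [0.08,-0.04,-0.01],"rotation": [0,0,0.16]},{"linear": [0.12,-0.065,-0.015],"rotation": [0,0,0.24]},{"linear": [0.16,-0.087,-0.02],"rotation": [0,0,0.32]},{"linear": [0.2,-0.108,-0.025],"rotation": [0,0,0.4]},{"linear": [0.24,-0.13,-0.029],"rotation": [0,0,0.48]},{"linear": [0.28,-0.15,-0.029],"rotation": [0,0,0.56]},{"linear": [0.297,-0.161,-0.029],"rotation": [0,0,0.586]},{"linear": [0.297,-0.161,-0.029],"rotation": [0,0,0.586]},{"linear": [0.297,-0.161,-0.029],"rotation": [0,0,0.586]}]' --gripper 100 --force 45

```text
time: 3.15
position: [449.4, -318.7, 289.8]
tcp_rot: [3.141, 0.0, -0.2]
ft_force: [0.1, 0.7, -0.1]
opening: 88.0
```

Run:
```python
from h import *
s=get_state();c=capture('wrist');save(c,'w1');print(s['position'],s['tcp_rot'],s['time'])
print(pinpoint('puller',c),[ (r['p'],r['extent']) for r in cut_out('puller',c)])
```

```text
[ 449.37635751 -318.66506025  289.79123937] [ 3.14062608e+00  3.46458194e-04 -1.99508238e-01] 3.15
[{'centre': [321.0, 170.1], 'p': 0.8}] []
```

View pics/w1.png

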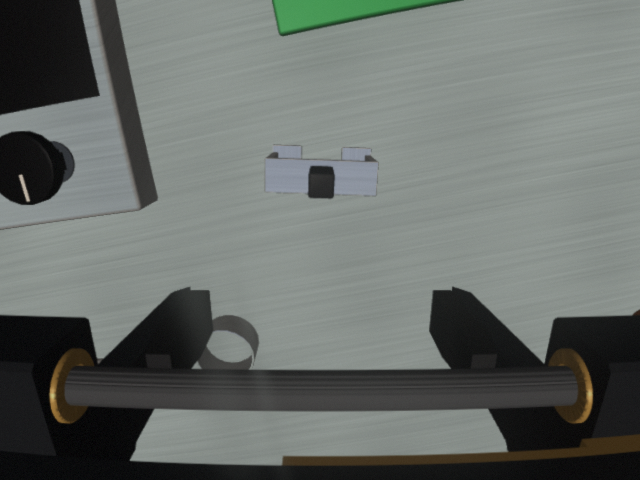

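Run:
```python
import cv2
i=cv2.imread('pics/w1.png')[130:220,250:395]
cv2.imwrite('pics/w1z.png',cv2.resize(i,None,fx=5.5,fy=5.5,interpolation=cv2.INTER_NEAREST))
```

```text
(no output)
```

View pics/w1z.png

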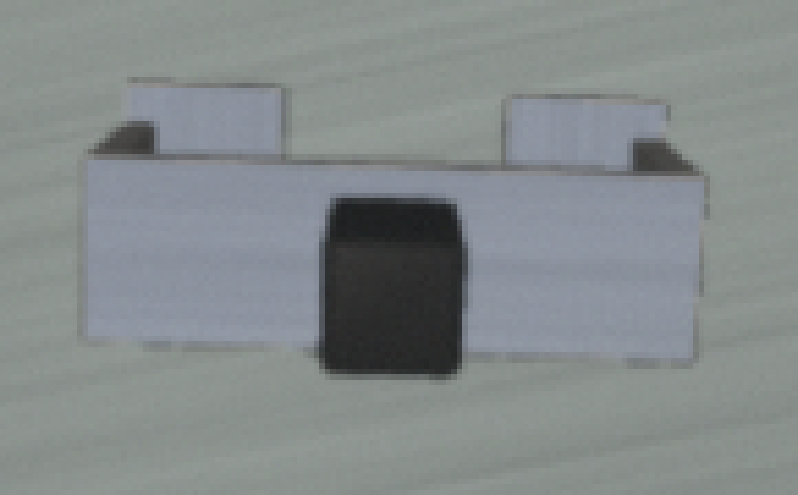

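Run:
```python
from h import *
np.set_printoptions(precision=1,suppress=True)
s=get_state();c=capture('wrist')
B=ray(c,[[266.0,158.5],[378.4,161.6],[376.4,195.5],[265.5,192.2]],62,s)
G=ray(c,[[308.7,174.2],[334.4,174.2],[333.6,198.4],[309.1,198.1]],106,s)
print(B,B.mean(0),G.mean(0))
print(np.linalg.norm(B[0]-B[1]),np.linalg.norm(B[1]-B[2]),np.linalg.norm(G[0]-G[1]),np.linalg.norm(G[1]-G[2]))
for a,b in((B[0],B[1]),(B[3],B[2])):
    d=a-b;print('yaw',np.arctan2(-d[0],d[1]))
p=pinpoint('puller',c)[0];print(ray(c,p['centre'],0,s),p['p'])
pk=cut_out('knob',c);print([(r['p'],r['extent']) for r in pk])
```

```text
[[ 495.9 -281.1   62. ]
 [ 473.9 -375.    62. ]
 [ 445.1 -368.4   62. ]
 [ 467.5 -273.8   62. ]] [ 470.6 -324.6   62. ] [ 470.2 -324.3  106. ]
96.37067445482059 29.58380478272503 19.415657759915007 18.625461949221073
yaw -0.22955972021746887
yaw -0.23245611072806852
[[ 472.5 -321.     0. ]] 0.8
[(0.59, [0.0, 132.5, 65.5, 206.8])]
```

Run:
```python
from h import *
plan([470.4,-324.4,93],-0.231)
```

```text
now [ 448.9 -319.3  289.7] [ 3.1412e+00  2.0000e-04 -2.0250e-01] linear [0.0221 0.0006 0.1967] rot [0.0004 0.0002 0.0285]
```

Request:
carry_out --commands '[{"linear": [0.011,0.0,0.02],"rotation": [0,0,0.015]},{"linear": [0.022,0.0006,0.04],"rotation": [0,0,0.028]},{"linear": [0.022,0.0006,0.075],"rotation": [0,0,0.028]},{"linear": [0.022,0.0006,0.11],"rotation": [0,0,0.028]},{"linear": [0.022,0.0006,0.14],"rotation": [0,0,0.028]},{"linear": [0.022,0.0006,0.17],"rotation": [0,0,0.028]},{"linear": [0.022,0.0006,0.19],"rotation": [0,0,0.028]},{"linear": [0.022,0.0006,0.197],"rotation": [0,0,0.028]},{"linear": [0.022,0.0006,0.197],"rotation": [0,0,0.028]}]' --gripper 100

```text
time: 4.35
position: [469.7, -324.6, 92.1]
tcp_rot: [3.142, 0.002, -0.231]
ft_force: [0.1, 0.1, 0.3]
opening: 87.9
```

Run:
```python
from h import *
s=get_state();print(s['position'],s['tcp_rot'],s['ft_force'],s['opening'])
c=capture('wrist');save(c,'w2')
```

```text
[ 469.71544695 -324.64233944   92.07183626] [ 3.14150947e+00  1.59790840e-03 -2.31077461e-01] [0.07395084 0.11473509 0.34609781] 87.91188367984444
```

View pics/w2.png

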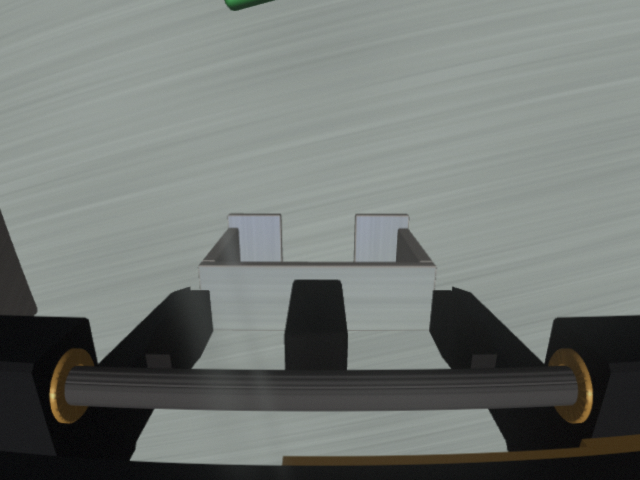

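The grip sits centred between the fingers (columns 285–347, fingers at 213 and 430) and is square to them, so I'll close.

Request:
carry_out --commands '[{"linear": [0,0,0],"rotation": [0,0,0]},{"linear": [0,0,0],"rotation": [0,0,0]},{"linear": [0,0,0],"rotation": [0,0,0]},{"linear": [0,0,0],"rotation": [0,0,0]},{"linear": [0,0,0],"rotation": [0,0,0]},{"linear": [0,0,0],"rotation": [0,0,0]},{"linear": [0,0,0],"rotation": [0,0,0]},{"linear": [0,0,0],"rotation": [0,0,0]}]' --gripper 0 --force 55

```text
time: 5.2
position: [470.3, -324.9, 93.0]
tcp_rot: [3.141, -0.0, -0.231]
ft_force: [0.4, 1.1, 0.2]
opening: 26.1
```

Request:
carry_out --commands '[{"linear": [0,0,0],"rotation": [0,0,0]},{"linear": [0,0,0],"rotation": [0,0,0]},{"linear": [0,0,0],"rotation": [0,0,0]}]'

```text
time: 5.5
position: [470.3, -324.7, 92.9]
tcp_rot: [3.141, 0.0, -0.231]
ft_force: [-0.2, 1.2, 0.2]
opening: 19.8
```

Run:
```python
from h import *
s=get_state();print(s['position'],s['tcp_rot'],s['ft_force'],s['opening'])
plan([470,-324.6,200],-.231)
```

```text
[ 470.34144983 -324.71941807   92.92527434] [ 3.14119996e+00  4.78856439e-05 -2.30842323e-01] [-0.24923969  1.24679438  0.19637503] 19.784732001971932
now [ 470.3 -324.7   92.9] [ 3.1412  0.     -0.2308] linear [-0.0004  0.     -0.1071] rot [0.0004 0.     0.0002]
```

Request:
carry_out --commands '[{"linear": [0,0,0],"rotation": [0,0,0]},{"linear": [0,0,-0.005],"rotation": [0,0,0]},{"linear": [0,0,-0.015],"rotation": [0,0,0]},{"linear": [0,0,-0.03],"rotation": [0,0,0]},{"linear": [0,0,-0.05],"rotation": [0,0,0]},{"linear": [0,0,-0.075],"rotation": [0,0,0]},{"linear": [0,0,-0.1],"rotation": [0,0,0]},{"linear": [0,0,-0.12],"rotation": [0,0,0]},{"linear": [0,0,-0.13],"rotation": [0,0,0]},{"linear": [0,0,-0.13],"rotation": [0,0,0]}]'

```text
time: 6.5
position: [470.9, -325.2, 224.5]
tcp_rot: [3.14, -0.003, -0.231]
ft_force: [-0.4, -0.4, -1.9]
opening: 19.7
```

Run:
```python
from h import *
s=get_state();print(s['position'],s['tcp_rot'],s['ft_force'],s['opening'])
c=capture('wrist');save(c,'w3')
t=-.068
k=np.array([532,-86]);print(k-115*np.array([np.cos(t),np.sin(t)]))
plan([*(k-115*np.array([np.cos(t),np.sin(t)])),223],t)
```

```text
[ 470.88839645 -325.19601367  224.53410721] [ 3.14016184e+00 -2.88229083e-03 -2.31108476e-01] [-0.39630954 -0.43728905 -1.92143248] 19.689064705689745
[417.26577756 -78.18602522]
now [ 470.3 -324.7  223.3] [ 3.141e+00 -6.000e-04 -2.310e-01] linear [-1.081e-01 -2.279e-01  1.000e-04] rot [ 0.0007 -0.0006 -0.163 ]
```

View pics/w3.png

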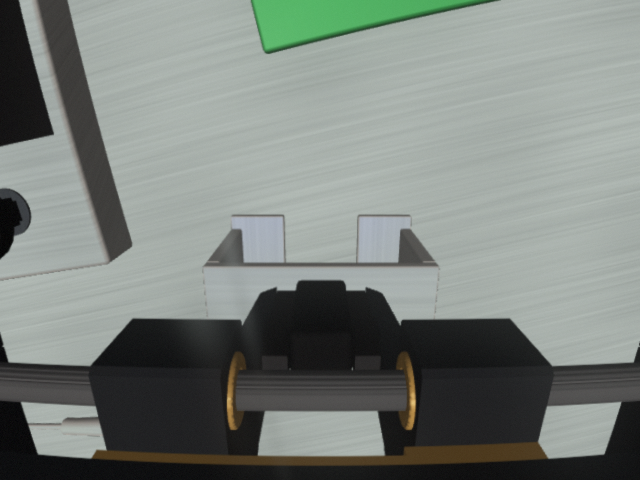

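The puller is held square, with its weight showing at the wrist. Next I'll move to a standoff in front of the knob.

Request:
carry_out --commands '[{"linear": [-0.008,-0.016,0],"rotation": [0,0,-0.012]},{"linear": [-0.02,-0.042,0],"rotation": [0,0,-0.03]},{"linear": [-0.035,-0.074,0],"rotation": [0,0,-0.053]},{"linear": [-0.05,-0.105,0],"rotation": [0,0,-0.075]},{"linear": [-0.065,-0.137,0],"rotation": [0,0,-0.098]},{"linear": [-0.08,-0.168,0],"rotation": [0,0,-0.12]},{"linear": [-0.092,-0.195,0],"rotation": [0,0,-0.14]},{"linear": [-0.101,-0.213,0],"rotation": [0,0,-0.152]},{"linear": [-0.106,-0.224,0],"rotation": [0,0,-0.16]},{"linear": [-0.108,-0.228,0],"rotation": [0,0,-0.163]},{"linear": [-0.108,-0.228,0],"rotation": [0,0,-0.163]}]'

```text
time: 7.65
position: [417.3, -78.2, 222.8]
tcp_rot: [3.141, 0.0, -0.068]
ft_force: [-0.4, -0.5, -2.2]
opening: 19.6
```

Run:
```python
from h import *
np.set_printoptions(precision=1,suppress=True)
s=get_state();print(s['position'],s['tcp_rot'],s['ft_force'],s['opening'],s['time'])
c=capture('wrist');save(c,'w4')
for l in('knob','small_knob'):
    p=pinpoint(l,c);print(l,[(x['p'],x['centre'],ray(c,x['centre'],57,s)) for x in p[:2]])
    r=cut_out(l,c);
    for x in r[:2]: 
        print(x['p'],x['extent'])
        m=x['region'].astype(np.uint8);cn=max(cv2.findContours(m,0,2)[0],key=cv2.contourArea).reshape(-1,2)
        w=ray(c,cn,103,s)[:,:2].astype(np.float32);print(cv2.minEnclosingCircle(w),cv2.minAreaRect(w))
```

```text
[417.3 -78.2 222.8] [ 3.1  0.  -0.1] [-0.4 -0.5 -2.2] 19.603561041059756 7.65
knob [(0.93, [326.8, 52.1], array([[532.7, -89.2,  57. ]]))]
0.79 [272.4, 0.7, 384.1, 97.7]
((533.4365234375, -88.2440185546875), 29.896102905273438) ((528.8011474609375, -88.12171936035156), (59.42515563964844, 49.8695068359375), 86.25792694091797)
small_knob [(0.59, [158.4, 49.9], array([[543.4,  23.3,  57. ]]))]
0.91 [98.9, 5.8, 179.7, 72.9]
((539.4046630859375, 16.433073043823242), 22.42015266418457) ((541.585693359375, 16.586641311645508), (37.11429214477539, 41.56082534790039), 12.318449974060059)
```

View pics/w4.png

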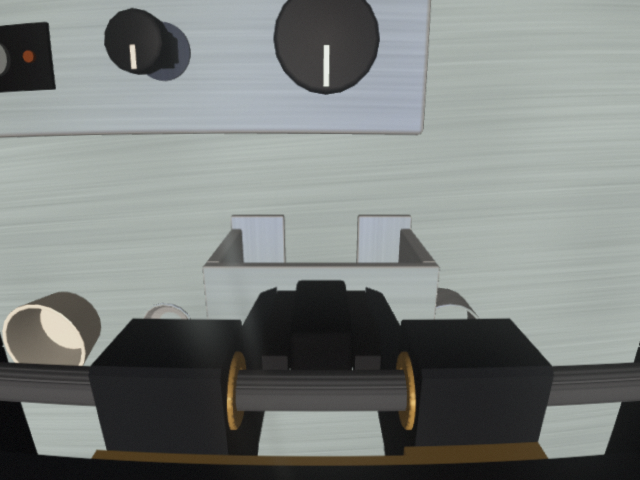

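Run:
```python
from h import *
from scipy.optimize import least_squares
np.set_printoptions(precision=2,suppress=True)
s=get_state();c=capture('wrist');g=cv2.cvtColor(c['image'],cv2.COLOR_RGB2GRAY)
m=(g<90).astype(np.uint8);m[110:]=0;m[:,:230]=0
cn=max(cv2.findContours(m,0,cv2.CHAIN_APPROX_NONE)[0],key=cv2.contourArea).reshape(-1,2)
cn=cn[cn[:,1]>25].astype(float)  # lower part
print(len(cn),cn.min(0),cn.max(0))
cn=cn[cn[:,1]>40]
w=ray(c,cn,103,s)[:,:2]
for z in (103,95):
  w=ray(c,cn,z,s)[:,:2]
  f=least_squares(lambda q:np.hypot(*(w-q[:2]).T)-q[2],[532,-88,30],loss='soft_l1');print(z,f.x,np.sqrt(np.mean(f.fun**2)))
  f=least_squares(lambda q:np.hypot(*(w-q[:2]).T)-30,[532,-88],loss='soft_l1');print(z,f.x,np.sqrt(np.mean(f.fun**2)))
# hob front edge
for n,pts,z in(('edge',[[10,134.5],[415,132.5]],55),):
  e=ray(c,pts,z,s);print(e,np.arctan2(-(e[0]-e[1])[0],(e[0]-e[1])[1]))
# puller feet tips front corners and bridge in hand
zo=s['position'][2]-93
print('feet tops',ray(c,[[232,215],[284.5,215],[358,215],[411,215]],zo+5,s))
print('bridge',ray(c,[[204,266],[438,266]],zo+62,s), zo)
```

```text
179 [272.  26.] [377.  94.]
103 [533.29 -88.23  28.75] 0.22987372119818714
103 [534.87 -88.32] 0.5856609567788255
95 [534.6  -88.39  29.7 ] 0.23742412863824727
95 [534.98 -88.41] 0.27300403445630184
[[ 499.4   145.9    55.  ]
 [ 476.61 -148.69   55.  ]] -0.07723809580209541
feet tops [[ 444.68  -32.43  135.04]
 [ 442.69  -60.61  135.04]
 [ 439.98  -99.86  135.04]
 [ 438.06 -128.32  135.04]]
bridge [[ 437.35  -31.81  192.04]
 [ 430.75 -127.3   192.04]] 130.03857273367848
```

Run:
```python
from h import *
t=-.075;k=np.array([533,-87.8])
plan([*(k-112*np.array([np.cos(t),np.sin(t)])),161.5],t)
```

```text
now [417.5 -78.9 223.1] [ 3.1406e+00 -8.0000e-04 -6.9500e-02] linear [0.0038 0.0002 0.0616] rot [ 0.001  -0.0008  0.0055]
```

Request:
carry_out --commands '[{"linear": [0.001,0.0,0.008],"rotation": [0,0,0.003]},{"linear": [0.002,0.0,0.02],"rotation": [0,0,0.006]},{"linear": [0.003,0.0,0.034],"rotation": [0,0,0.006]},{"linear": [0.004,0.0,0.048],"rotation": [0,0,0.006]},{"linear": [0.004,0.0,0.057],"rotation": [0,0,0.006]},{"linear": [0.004,0.0,0.0615],"rotation": [0,0,0.006]},{"linear": [0.004,0.0,0.0615],"rotation": [0,0,0.006]},{"linear": [0.004,0.0,0.0615],"rotation": [0,0,0.006]}]'

```text
time: 8.75
position: [421.6, -79.3, 161.8]
tcp_rot: [3.14, -0.001, -0.076]
ft_force: [0.5, -0.7, -0.8]
opening: 19.6
```

```bash
python3 - <<'E'
from h import *
s=get_state();print(s['position'],s['tcp_rot'],s['ft_force'],s['time'])
c=capture('scene');save(c,'s5');c=capture('wrist');save(c,'w5')
t=-.075
plan([533,-87.8,161.5],t)
E
python3 - <<'E'
import cv2,numpy as np
a=cv2.imread('pics/s5.png')[150:330,130:400];a=cv2.resize(a,None,fx=2.9,fy=2.9,interpolation=cv2.INTER_CUBIC);cv2.imwrite('pics/s5z.png',a)
E
```

```text
[421.64276671 -79.29935782 161.75388403] [ 3.14049648e+00 -1.07653871e-03 -7.57596653e-02] [ 0.47322651 -0.71606915 -0.81668302] 8.75
now [421.8 -79.3 162. ] [ 3.1405e+00 -1.8000e-03 -7.5600e-02] linear [1.115e-01 1.000e-04 7.000e-04] rot [ 0.0011 -0.0018 -0.0007]
```

View pics/s5z.png

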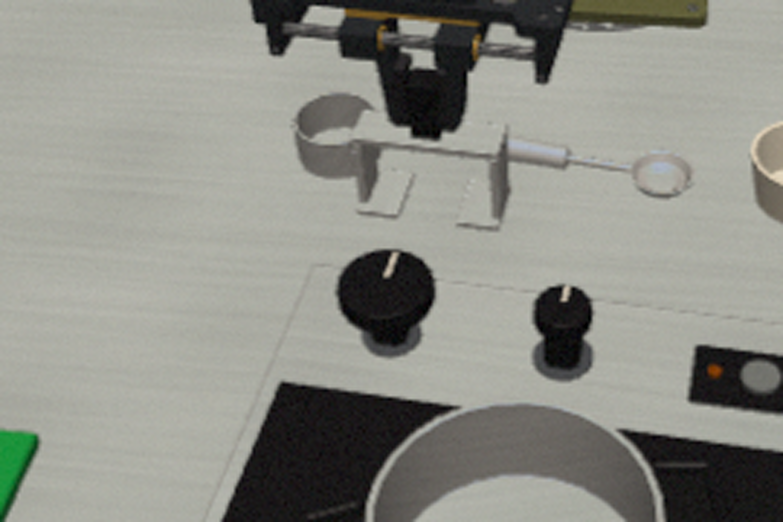

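View pics/w5.png

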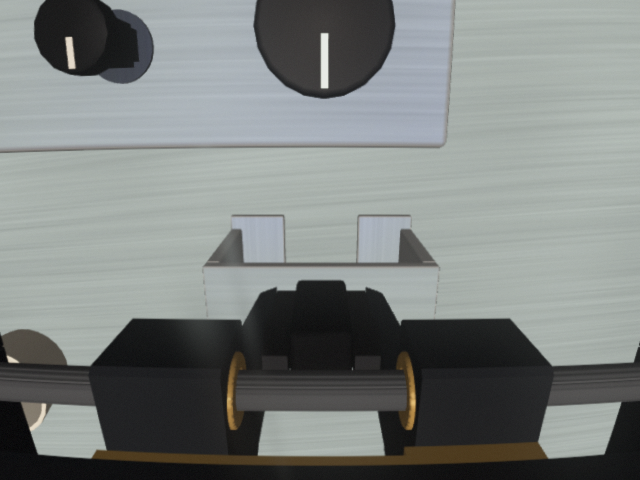

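The knob's centre (column 324) lines up with the puller's (column 321), so I'll slide it under.

Request:
carry_out --commands '[{"linear": [0.004,0.0005,0.0005],"rotation": [0,0,0]},{"linear": [0.012,0.001,0.0005],"rotation": [0,0,0]},{"linear": [0.022,0.001,0.0005],"rotation": [0,0,0]},{"linear": [0.032,0.001,0.0005],"rotation": [0,0,0]},{"linear": [0.042,0.001,0.0005],"rotation": [0,0,0]},{"linear": [0.052,0.001,0.0005],"rotation": [0,0,0]},{"linear": [0.06,0.001,0.0005],"rotation": [0,0,0]},{"linear": [0.068,0.001,0.0005],"rotation": [0,0,0]},{"linear": [0.076,0.001,0.0005],"rotation": [0,0,0]},{"linear": [0.084,0.001,0.0005],"rotation": [0,0,0]},{"linear": [0.092,0.001,0.0005],"rotation": [0,0,0]},{"linear": [0.1,0.001,0.0005],"rotation": [0,0,0]},{"linear": [0.106,0.001,0.0005],"rotation": [0,0,0]},{"linear": [0.1105,0.001,0.0005],"rotation": [0,0,0]},{"linear": [0.1115,0.001,0.0005],"rotation": [0,0,0]},{"linear": [0.1115,0.001,0.0005],"rotation": [0,0,0]}]'

```text
time: 10.45
position: [532.8, -88.7, 161.6]
tcp_rot: [3.14, -0.001, -0.076]
ft_force: [-0.7, 1.6, -1.9]
opening: 19.4
```

Run:
```python
from h import *
s=get_state();print(s['position'],s['tcp_rot'],s['ft_force'],s['ft_torque'],s['time'])
c=capture('scene');save(c,'s6');c=capture('wrist');save(c,'w6')
a=cv2.imread('pics/s6.png')[170:330,180:400];a=cv2.resize(a,None,fx=3.5,fy=3.5,interpolation=cv2.INTER_CUBIC);cv2.imwrite('pics/s6z.png',a)
```

```text
[532.78618989 -88.70453204 161.61045774] [ 3.14048295e+00 -1.37089672e-03 -7.56954976e-02] [-0.71311881  1.59034021 -1.8858139 ] [0.00364958 0.01163383 0.01148491] 10.45
```

View pics/s6z.png

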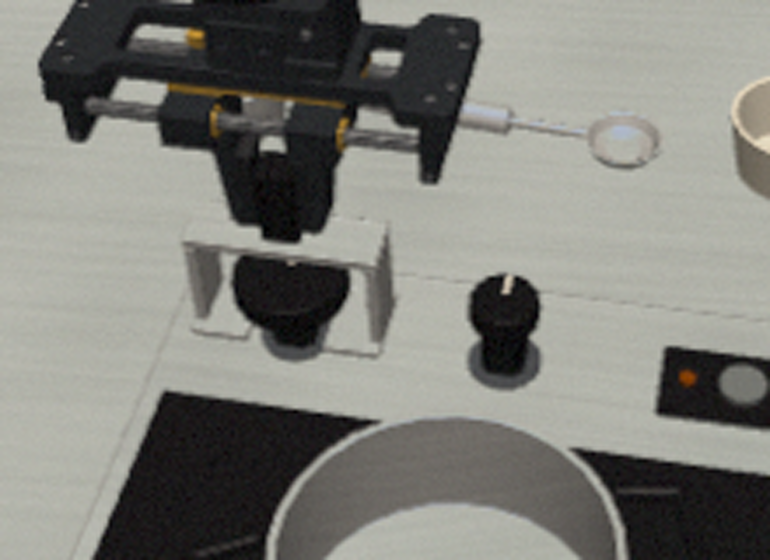

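View pics/w6.png

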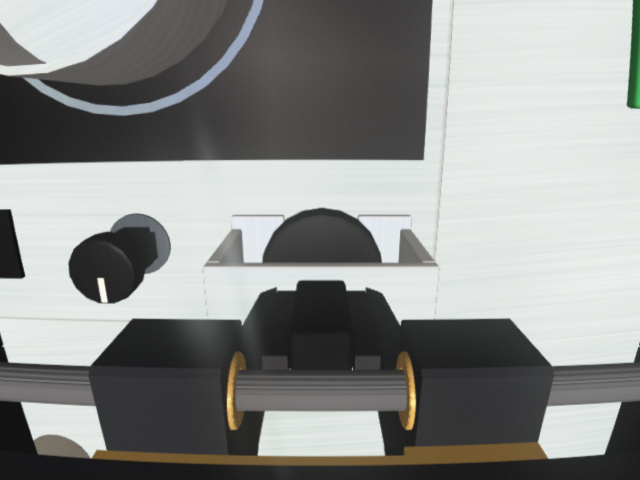

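Run:
```python
from h import *
s=get_state();c=capture('wrist')
print(ray(c,[[322,208.5],[264,255],[382,255]],103,s), ray(c,[[258,215],[385,215]],s['position'][2]-93+5,s))
a=c['image'][195:275,195:445]
cv2.imwrite('pics/w6z.png',cv2.resize(cv2.cvtColor(a,cv2.COLOR_RGB2BGR),None,fx=3,fy=3))
```

```text
[[ 566.53120363  -91.05759681  103.        ]
 [ 546.04167309  -61.89715943  103.        ]
 [ 541.85267663 -117.84615813  103.        ]] [[ 558.82683202  -56.19058547   73.65458535]
 [ 553.75042186 -124.06441596   73.65458535]]
```

View pics/w6z.png

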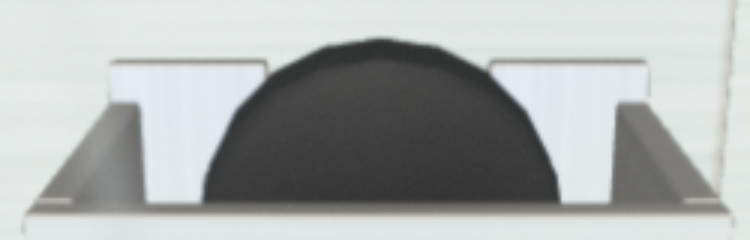

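Request:
carry_out --commands '[{"linear": [0,0,-0.004],"rotation": [0,0,0]},{"linear": [0,0,-0.008],"rotation": [0,0,0]},{"linear": [0,0,-0.011],"rotation": [0,0,0]},{"linear": [0,0,-0.013],"rotation": [0,0,0]},{"linear": [0,0,-0.015],"rotation": [0,0,0]},{"linear": [0,0,-0.017],"rotation": [0,0,0]},{"linear": [0,0,-0.019],"rotation": [0,0,0]},{"linear": [0,0,-0.021],"rotation": [0,0,0]}]'

```text
time: 11.4
position: [531.9, -88.6, 181.9]
tcp_rot: [3.141, 0.001, -0.076]
ft_force: [1.9, 0.2, -15.3]
opening: 19.5
```

Run:
```python
from h import *
s=get_state();print(s['position'],s['tcp_rot'],s['ft_force'],s['ft_torque'],s['time'],s['opening'])
c=capture('wrist');save(c,'w7')
a=c['image'][195:275,195:445]
cv2.imwrite('pics/w7z.png',cv2.resize(cv2.cvtColor(a,cv2.COLOR_RGB2BGR),None,fx=3,fy=3))
```

```text
[531.91360024 -88.58131892 181.8553823 ] [ 3.14055978e+00  5.20397234e-04 -7.56054235e-02] [  1.85502654   0.2125181  -15.28966027] [-0.01588253 -0.48803736  0.03942249] 11.4 19.51921558629991
```

View pics/w7z.png

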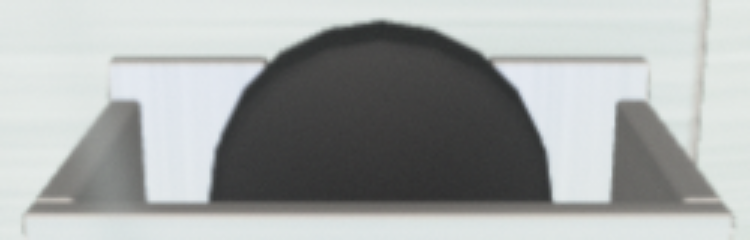

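Request:
carry_out --commands '[{"linear": [0,0,-0.002],"rotation": [0,0,0]},{"linear": [0,0,-0.004],"rotation": [0,0,0]},{"linear": [0,0,-0.006],"rotation": [0,0,0]},{"linear": [0,0,-0.008],"rotation": [0,0,0]},{"linear": [0,0,-0.01],"rotation": [0,0,0]},{"linear": [0,0,-0.012],"rotation": [0,0,0]},{"linear": [0,0,-0.014],"rotation": [0,0,0]},{"linear": [0,0,-0.016],"rotation": [0,0,0]},{"linear": [0,0,-0.018],"rotation": [0,0,0]},{"linear": [0,0,-0.02],"rotation": [0,0,0]},{"linear": [0,0,-0.022],"rotation": [0,0,0]},{"linear": [0,0,-0.024],"rotation": [0,0,0]},{"linear": [0,0,-0.025],"rotation": [0,0,0]}]'

```text
time: 12.75
position: [532.3, -88.6, 207.6]
tcp_rot: [3.141, -0.0, -0.076]
ft_force: [-0.2, -0.1, -2.2]
opening: 19.4
```

```bash
cat > knobrel.py <<'E'
from h import *
import sys
n=sys.argv[1]
s=get_state();print(s['position'],s['tcp_rot'],s['ft_force'],s['ft_torque'],s['time'],s['opening'])
c=capture('wrist');save(c,n)
a=c['image'][185:275,195:445]
cv2.imwrite('pics/%sz.png'%n,cv2.resize(cv2.cvtColor(a,cv2.COLOR_RGB2BGR),None,fx=3,fy=3))
E
python3 knobrel.py w8
```

```text
[532.26665923 -88.57597235 207.61076958] [ 3.14053980e+00 -4.74977452e-04 -7.56056536e-02] [-0.23761258 -0.12321727 -2.18503167] [0.08324586 0.04157235 0.03085967] 12.75 19.354182959883303
```

View pics/w8z.png

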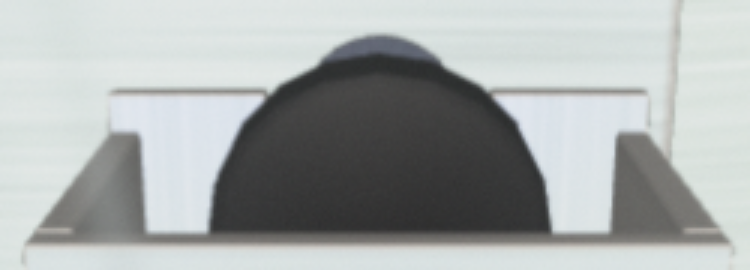

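The knob is free and sitting on the feet: the force fell back to weight level and the bare spindle base shows behind the head. I'll keep lifting smoothly.

Request:
carry_out --commands '[{"linear": [0,0,-0.002],"rotation": [0,0,0]},{"linear": [0,0,-0.005],"rotation": [0,0,0]},{"linear": [0,0,-0.01],"rotation": [0,0,0]},{"linear": [0,0,-0.016],"rotation": [0,0,0]},{"linear": [0,0,-0.022],"rotation": [0,0,0]},{"linear": [0,0,-0.028],"rotation": [0,0,0]},{"linear": [0,0,-0.034],"rotation": [0,0,0]},{"linear": [0,0,-0.04],"rotation": [0,0,0]},{"linear": [0,0,-0.046],"rotation": [0,0,0]},{"linear": [0,0,-0.051],"rotation": [0,0,0]},{"linear": [0,0,-0.055],"rotation": [0,0,0]},{"linear": [0,0,-0.058],"rotation": [0,0,0]},{"linear": [0,0,-0.06],"rotation": [0,0,0]},{"linear": [0,0,-0.06],"rotation": [0,0,0]}]'

```text
time: 14.2
position: [532.4, -88.6, 267.8]
tcp_rot: [3.141, -0.001, -0.076]
ft_force: [0.9, -0.3, -2.2]
opening: 19.4
```

```bash
python3 knobrel.py w9
python3 - <<'E'
from h import *
c=capture('top')
r=cut_out('tray',c)[0];p=pinpoint('tray',c)[0]
m=r['region'].astype(np.uint8);cn=max(cv2.findContours(m,0,2)[0],key=cv2.contourArea).reshape(-1,2)
print(cv2.minAreaRect(ray(c,cn,15)[:,:2].astype(np.float32)),ray(c,p['centre'],0),p['p'])
plan([437.5,370,268],0.0)
E
```

```text
[532.3559741  -88.55135096 267.83401023] [ 3.14052535e+00 -8.88225187e-04 -7.56657875e-02] [ 0.94427815 -0.27932403 -2.20417699] [0.00667247 0.01781883 0.0494503 ] 14.2 19.4173693238048
((437.2677307128906, 369.05584716796875), (242.26239013671875, 194.27890014648438), 5.266003131866455) [[442.96346982 371.54004567   0.        ]] 0.79
now [532.1 -88.5 267.4] [ 3.1405e+00 -1.0000e-04 -7.5600e-02] linear [-0.129 -0.45  -0.001] rot [ 0.0011 -0.0001 -0.0756]
```

View pics/w9z.png

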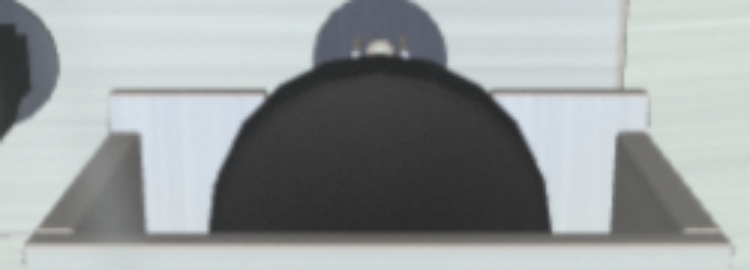

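The knob hasn't moved on the feet. I'll carry it to the tray along a smooth profile.

Request:
carry_out --commands '[{"linear": [-0.0015,-0.0054,0],"rotation": [0,0,-0.001]},{"linear": [-0.0046,-0.0161,0],"rotation": [0,0,-0.003]},{"linear": [-0.0092,-0.0321,0],"rotation": [0,0,-0.005]},{"linear": [-0.0154,-0.0536,0],"rotation": [0,0,-0.009]},{"linear": [-0.023,-0.0804,0],"rotation": [0,0,-0.013]},{"linear": [-0.0323,-0.1125,0],"rotation": [0,0,-0.019]},{"linear": [-0.0415,-0.1446,0],"rotation": [0,0,-0.024]},{"linear": [-0.0507,-0.1768,0],"rotation": [0,0,-0.03]},{"linear": [-0.0599,-0.2089,0],"rotation": [0,0,-0.035]},{"linear": [-0.0691,-0.2411,0],"rotation": [0,0,-0.041]},{"linear": [-0.0783,-0.2732,0],"rotation": [0,0,-0.046]},{"linear": [-0.0875,-0.3054,0],"rotation": [0,0,-0.052]},{"linear": [-0.0968,-0.3375,0],"rotation": [0,0,-0.057]},{"linear": [-0.106,-0.3696,0],"rotation": [0,0,-0.062]},{"linear": [-0.1136,-0.3964,0],"rotation": [0,0,-0.067]},{"linear": [-0.1198,-0.4179,0],"rotation": [0,0,-0.07]},{"linear": [-0.1244,-0.4339,0],"rotation": [0,0,-0.073]},{"linear": [-0.1275,-0.4446,0],"rotation": [0,0,-0.075]},{"linear": [-0.129,-0.45,0],"rotation": [0,0,-0.0755]},{"linear": [-0.129,-0.45,0],"rotation": [0,0,-0.0755]}]'

```text
time: 16.4
position: [437.4, 370.1, 266.9]
tcp_rot: [3.14, 0.0, 0.0]
ft_force: [0.2, 0.9, -3.1]
opening: 19.8
```

```bash
python3 knobrel.py w10
python3 - <<'E'
from h import *
s=get_state()
plan([437.5,370,97],0.0)
E
```

```text
[437.41573621 370.09175519 266.87746039] [3.14039668e+00 2.57030911e-05 4.92305540e-05] [ 0.16730889  0.93081687 -3.0863419 ] [ 0.04755635 -0.00940737 -0.00274124] 16.4 19.795294418028593
now [437.8 369.1 266.9] [ 3.1396e+00 -1.0000e-04 -1.1000e-03] linear [-0.0003 -0.0012  0.1699] rot [ 0.002  -0.0001 -0.0011]
```

View pics/w10.png

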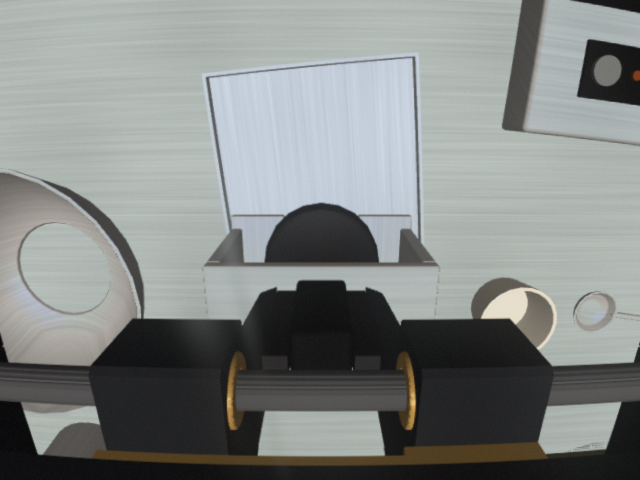

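Run:
```python
from h import *
np.set_printoptions(precision=1,suppress=True)
s=get_state();c=capture('wrist')
P=ray(c,[[205,74],[417,55]],15,s);print(P)
d=P[0]-P[1];print(np.linalg.norm(d)); u=d/np.linalg.norm(d); xax=np.array([u[1],-u[0],0])
print('centre',P.mean(0)-120*xax, 'yaw',np.arctan2(xax[1],xax[0]))
ct=capture('top');save(ct,'t11')
```

```text
[[548.4 470.9  15. ]
 [563.9 286.2  15. ]]
185.37452705166123
centre [436.6 368.6  15. ] yaw 0.08364747923851265
```

View pics/t11.png

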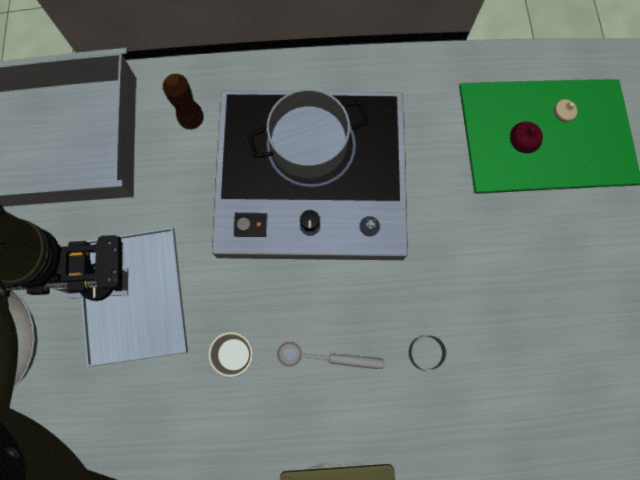

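Request:
carry_out --commands '[{"linear": [0,0,0.002],"rotation": [0,0,0]},{"linear": [0,0,0.006],"rotation": [0,0,0]},{"linear": [0,0,0.012],"rotation": [0,0,0]},{"linear": [0,0,0.02],"rotation": [0,0,0]},{"linear": [0,0,0.029],"rotation": [0,0,0]},{"linear": [0,0,0.038],"rotation": [0,0,0]},{"linear": [0,0,0.047],"rotation": [0,0,0]},{"linear": [0,0,0.056],"rotation": [0,0,0]},{"linear": [0,0,0.065],"rotation": [0,0,0]},{"linear": [0,0,0.074],"rotation": [0,0,0]},{"linear": [0,0,0.083],"rotation": [0,0,0]},{"linear": [0,0,0.092],"rotation": [0,0,0]},{"linear": [0,0,0.1],"rotation": [0,0,0]},{"linear": [0,0,0.108],"rotation": [0,0,0]},{"linear": [0,0,0.114],"rotation": [0,0,0]},{"linear": [0,0,0.118],"rotation": [0,0,0]},{"linear": [0,0,0.12],"rotation": [0,0,0]},{"linear": [0,0,0.12],"rotation": [0,0,0]}]'

```text
time: 18.35
position: [438.1, 368.3, 146.8]
tcp_rot: [3.139, -0.0, -0.002]
ft_force: [-0.4, 0.3, -2.3]
opening: 19.9
```

```bash
python3 knobrel.py w12
python3 - <<'E'
from h import *
c=capture('scene');save(c,'s12')
plan([437.5,369,96],0.0)
E
```

```text
[438.0864443  368.27389111 146.83511579] [ 3.13936878e+00 -1.10327991e-04 -2.12357411e-03] [-0.40463619  0.30492916 -2.34944503] [0.00961215 0.02752689 0.04481447] 18.35 19.905595810846616
now [438.3 368.4 147.2] [ 3.1399e+00 -6.0000e-04 -2.2000e-03] linear [-0.0008 -0.0007  0.0512] rot [ 0.0017 -0.0006 -0.0022]
```

View pics/s12.png

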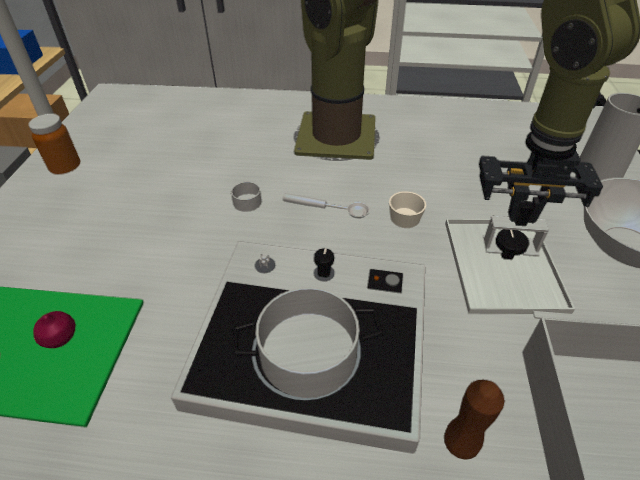

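View pics/w12.png

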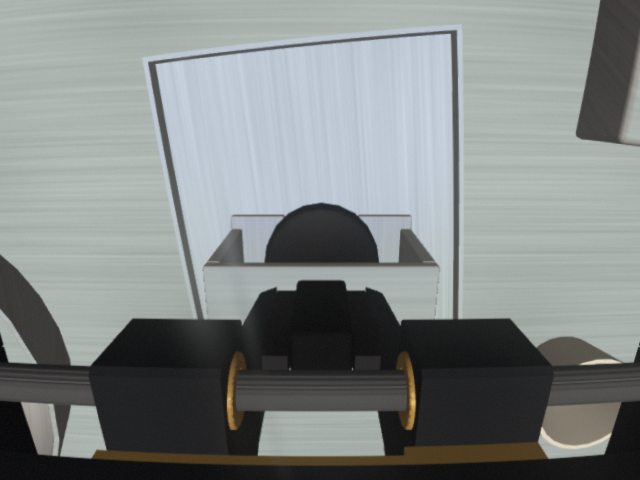

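Request:
carry_out --commands '[{"linear": [0,0,0.003],"rotation": [0.001,0,0]},{"linear": [0,0,0.007],"rotation": [0.0015,0,0]},{"linear": [0,0,0.012],"rotation": [0.0015,0,0]},{"linear": [0,0,0.016],"rotation": [0.0015,0,0]},{"linear": [0,0,0.019],"rotation": [0.0015,0,0]},{"linear": [0,0,0.021],"rotation": [0.0015,0,0]},{"linear": [0,0,0.023],"rotation": [0.0015,0,0]},{"linear": [0,0,0.025],"rotation": [0.0015,0,0]},{"linear": [0,0,0.027],"rotation": [0.0015,0,0]},{"linear": [0,0,0.03],"rotation": [0.0015,0,0]},{"linear": [0,0,0.034],"rotation": [0.0015,0,0]},{"linear": [0,0,0.038],"rotation": [0.0015,0,0]},{"linear": [0,0,0.042],"rotation": [0.0015,0,0]},{"linear": [0,0,0.045],"rotation": [0.0015,0,0]},{"linear": [0,0,0.047],"rotation": [0.0015,0,0]},{"linear": [0,0,0.048],"rotation": [0.0015,0,0]},{"linear": [0,0,0.048],"rotation": [0.0015,0,0]}]'

```text
time: 20.15
position: [438.3, 368.3, 99.1]
tcp_rot: [3.141, -0.001, -0.002]
ft_force: [0.6, 0.2, -2.4]
opening: 19.6
```

```bash
python3 knobrel.py w13
```

```text
[438.27272386 368.29089874  99.0906195 ] [ 3.14121520e+00 -5.17533389e-04 -2.17864071e-03] [ 0.5891982   0.1637242  -2.37658355] [0.02843888 0.02954997 0.03877373] 20.15 19.603455632977962
```

View pics/w13.png

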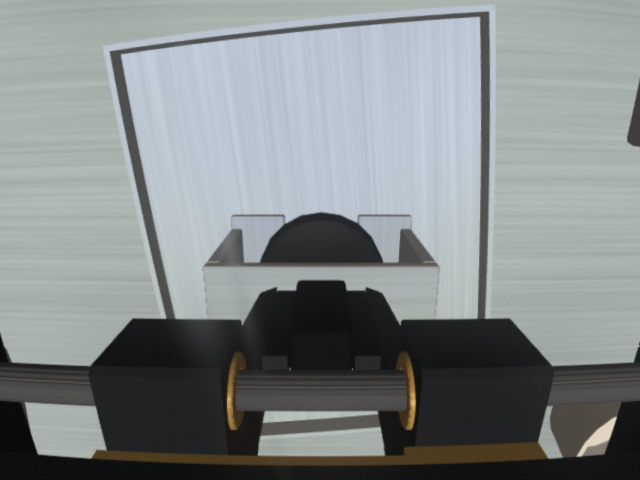

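Request:
carry_out --commands '[{"linear": [0,0,0.001],"rotation": [0,0,0]},{"linear": [0,0,0.0017],"rotation": [0,0,0]},{"linear": [0,0,0.0024],"rotation": [0,0,0]},{"linear": [0,0,0.0028],"rotation": [0,0,0]},{"linear": [0,0,0.003],"rotation": [0,0,0]},{"linear": [0,0,0.003],"rotation": [0,0,0]}]'

```text
time: 20.8
position: [438.3, 368.3, 96.2]
tcp_rot: [3.141, -0.001, -0.002]
ft_force: [0.4, 0.0, -2.0]
opening: 19.4
```

Not yet clearly on the floor, so I'll keep lowering in small steps until the wrist feels support.

Request:
carry_out --commands '[{"linear": [0,0,0.0005],"rotation": [0,0,0]},{"linear": [0,0,0.001],"rotation": [0,0,0]},{"linear": [0,0,0.0012],"rotation": [0,0,0]},{"linear": [0,0,0.0012],"rotation": [0,0,0]}]'

```text
time: 21.2
position: [438.5, 368.3, 95.9]
tcp_rot: [-3.142, -0.001, -0.002]
ft_force: [-1.3, -1.5, 6.7]
opening: 19.6
```

It's supported now: +6.7 N at z 95.9, which matches the floor. Letting go.

Request:
carry_out --commands '[{"linear": [0,0,-0.0003],"rotation": [0,0,0]},{"linear": [0,0,-0.0003],"rotation": [0,0,0]},{"linear": [0,0,-0.0003],"rotation": [0,0,0]},{"linear": [0,0,-0.0003],"rotation": [0,0,0]},{"linear": [0,0,-0.0003],"rotation": [0,0,0]},{"linear": [0,0,-0.0003],"rotation": [0,0,0]},{"linear": [0,0,-0.0003],"rotation": [0,0,0]},{"linear": [0,0,-0.0003],"rotation": [0,0,0]}]' --gripper 80

```text
time: 22.0
position: [438.5, 368.3, 96.2]
tcp_rot: [-3.142, -0.001, -0.002]
ft_force: [0.4, -1.0, 0.1]
opening: 70.7
```

```bash
python3 knobrel.py w14
```

```text
[438.47156263 368.31980272  96.18577905] [-3.14155526e+00 -1.06568142e-03 -2.30366834e-03] [ 0.41449529 -1.04449254  0.07216545] [ 0.07963688 -0.00728596 -0.01080726] 22.0 70.66319255038299
```

View pics/w14.png

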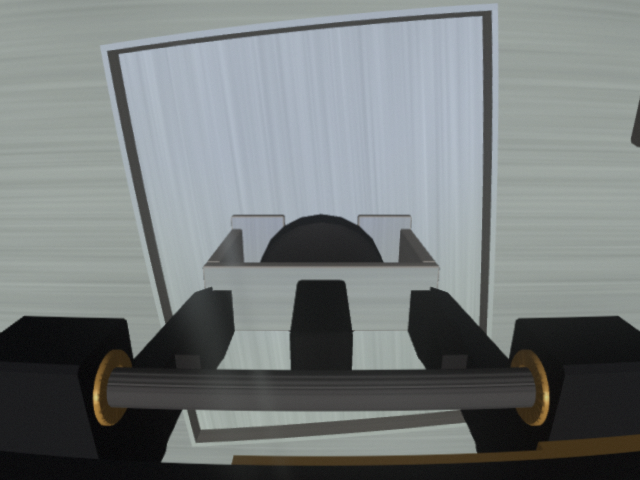

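The fingers are clear on both sides of the grip (columns 291–352). Retracting straight up.

Request:
carry_out --commands '[{"linear": [0,0,-0.005],"rotation": [0,0,0]},{"linear": [0,0,-0.015],"rotation": [0,0,0]},{"linear": [0,0,-0.03],"rotation": [0,0,0]},{"linear": [0,0,-0.05],"rotation": [0,0,0]},{"linear": [0,0,-0.075],"rotation": [0,0,0]},{"linear": [0,0,-0.1],"rotation": [0,0,0]},{"linear": [0,0,-0.125],"rotation": [0,0,0]},{"linear": [0,0,-0.14],"rotation": [0,0,0]},{"linear": [0,0,-0.15],"rotation": [0,0,0]},{"linear": [0,0,-0.15],"rotation": [0,0,0]}]'

```text
time: 23.05
position: [438.9, 368.8, 247.9]
tcp_rot: [-3.139, -0.003, -0.002]
ft_force: [0.3, 0.1, -0.2]
opening: 70.7
```

Run:
```python
from h import *
np.set_printoptions(precision=1,suppress=True)
s=get_state();print(s['position'],s['ft_force'],s['time'],s['opening'])
c=capture('wrist');save(c,'w15')
for l,z in(('puller',3),('knob',3)):
    print(l,[(round(x['p'],2),ray(c,x['centre'],z,s)) for x in pinpoint(l,c)[:2]])
c=capture('scene');save(c,'s15')
for l,z in(('puller',3),('knob',3),('small_knob',57)):
    print(l,[(round(x['p'],2),ray(c,x['centre'],z)) for x in pinpoint(l,c)[:2]])
```

```text
[438.9 368.8 247.9] [ 0.3  0.1 -0.2] 23.05 70.65945208187891
puller [(0.62, array([[440.8, 370.8,   3. ]]))]
knob [(0.74, array([[438.1, 370.1,   3. ]]))]
puller [(0.9, array([[447.3, 365.3,   3. ]]))]
knob [(0.91, array([[428.6, 371.3,   3. ]]))]
small_knob [(0.61, array([[552.8,  23.9,  57. ]]))]
```

View pics/w15.png

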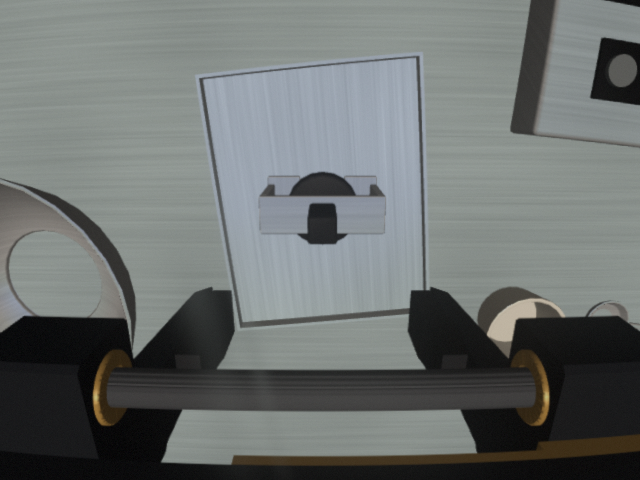

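View pics/s15.png

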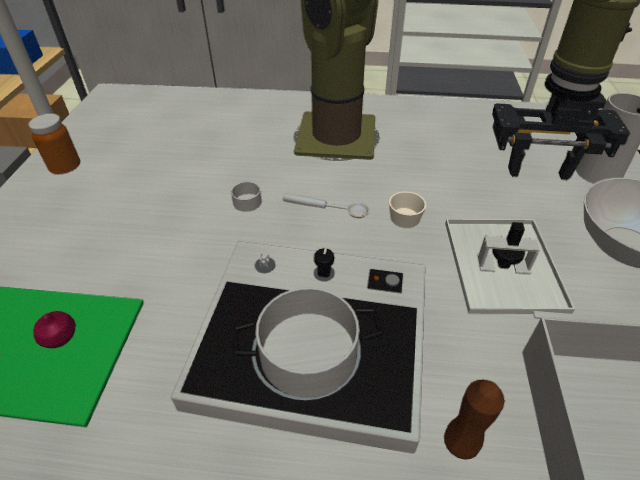

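The puller stands upright in the middle of the tray (about (322,205) in the wrist view) with the knob between its legs. The small knob is still on at (323,262) in the scene view, and the gripper is clear. Handing in.

```bash
python3 -c "
from workcell import robot
print(robot.close_job())"
```

```text
the job is handed in; nothing more can be done
None
```

The job is done and handed in; about 23 s of the 54 s had run at the last check before handing in. I gripped the puller by its grip and slid its feet under the large knob. A pull of about 13 N freed the knob, and I lifted it some 90 mm, carried it over the hob and lowered it into the tray. I let go once the wrist felt the tray floor carrying the puller.

**Last checks:**
- **Puller:** it looks upright and stands near (440, 370) mm. My tray-centre estimate is (437, 369) mm, so that is well within the limits.
- **Knob:** it stands between the puller's legs, about 3 mm off its centre by the wrist camera.
- **Robot:** the gripper is about 150 mm above the release point, with roughly zero force at the wrist.
- **Small knob:** it looks unmoved in the pictures.

**Where the readings disagreed:**
- **Knob offset:** the coarser scene camera put the knob about 20 mm from the puller's centre. I trusted the wrist close-up; both are inside the 35 mm limit.
- **Small knob:** the scene reading differed by about 7 mm from the one at the start. I put that down to detector scatter, as nothing came near it.

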